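Slide the sample tray into the autosampler dock and shut its door

TASK

Slide the loaded sample tray along the bench, without lifting it, through the gap between the vial rack and the pipette tip box and fully home against the end wall of the autosampler's bay, then slide the bay's door fully shut. Neither the tray nor the robot may touch the rack or the tip box, and leave the beaker and the jar where they stand.

Things in the scene. Friction and masses are not known exactly. Their poses are not given: they have to be found in the camera images.
- tray_center (a point): Grey sample tray with 12 short capped amber vials fixed in it: one loose rigid piece, 0.3 to 0.65 kg. Block 90 mm along its x, 120 mm along its y, 28 mm high, upright sides; caps reach 42 mm above the bench. The point is the block's centre, 14 mm up. It starts flat, turned up to 0.35 rad from the world's axes, nearer to the robot than the bay's line. Push it on its sides.
- dock_seat (a point): White autosampler dock, fixed on the bench. The point lies on the bench under the centre of the fully home tray; axes are the dock's (near the world's). Its bay, open above, is a straight channel along dock y with the bench as floor: 108 mm wide (x -54 to +54 mm), from the end wall at y = -60 mm to the mouth at y = +64 mm. The tray goes in towards -y, its 120 mm length along the bay.
- dock_mouth (a point): Centre of the bay's open mouth, on the bench, at dock y = +64 mm; same axes as dock_seat. The bay's side blocks reach back from here to the end wall and are 50 mm high: dock x from -210 to -54 mm and from +54 to +100 mm. The housing behind the end wall is 130 mm high. In front of the mouth the bench is flat.
- door (a joint): Sliding door of the bay, in m: 0 fully open, 0.150 fully shut against a stop; it starts at 0 to 0.03, clear of the mouth. It shuts in dock +x, across the mouth at dock y = 67 to 77 mm (centre at dock x = -150 mm open, 0 shut), stays where left, needs about 2 N. Smoked panel, 124 mm wide, 65 mm high. It cannot shut while the tray sticks out.
- door_grip (a point): Centre of the black upright grip on top of the door, 85 mm above the bench: a block 16 mm along dock x, 30 mm along dock y, from 68 to 102 mm above the bench. It stands 20 mm from the door's centre on the -x side, and moves with the door.
- vial_rack: White vial rack full of clear vials, fixed: 90 mm along its x, 120 mm along its y, 55 mm high; origin at the centre of its underside. It and the tip box stand in front of the mouth on either side of the bay's line; which is nearer to the robot varies. The bay's line passes both at 60 mm or more.
- tip_box: Closed grey pipette tip box, fixed to the bench: 82 mm along its x (a small clasp on the -x side reaches 44 mm from its centre), 122 mm along its y, 61 mm high; origin at the centre of its underside.
- beaker: Loose empty glass beaker, 72 mm across, 90 mm high, on the far side; origin at the centre of its underside. To be left alone.
- jar: Loose white jar, 70 mm across, 80 mm high, at the left; origin at the centre of its underside. To be left alone.

How it is judged:
On the way, in this order (a step that is already met when the one before it is completed fails the run):
1. the tray passes between the vial rack and the tip box (y of tray_center in the frame of dock_seat between 0.19 and 0.25 m and x of tray_center in the frame of dock_seat between -0.05 and 0.05 m).
2. the tray is fully home in the bay, the door still open (y of tray_center in the frame of dock_seat between -0.006 and 0.006 m and x of tray_center in the frame of dock_seat between -0.012 and 0.012 m and value of joint door below 0.1 m), for 0.2 s.
3. the door is shut (value of joint door above 0.144 m), for 0.2 s.
At the end, for the whole second after the job is handed in: The tray lies flat in the bay within 6 mm of the fully home point along the bay (12 mm across it), and the door is within 6 mm of fully shut (y of tray_center in the frame of dock_seat between -0.006 and 0.006 m and x of tray_center in the frame of dock_seat between -0.012 and 0.012 m and height (world z) of tray_center below 0.018 m and value of joint door above 0.144 m); the robot touches nothing.
It fails at once if the vial rack is touched (over 0.5 N) by the tray, the robot or anything else (contact force between vial_rack and anything else above 0.5 N).
It fails at once if the tip box is touched (over 0.5 N) by the tray, the robot or anything else (contact force between tip_box and anything else above 0.5 N).
It fails at once if the tray is lifted more than 10 mm off the bench (height (world z) of tray_center above 0.024 m).
It fails at once if the tray is tipped by more than 0.2 rad (angle between tray_center's own z axis and vertical above 0.2 rad).
It fails at once if a bystander (beaker or jar) is moved more than 15 mm (distance of any of beaker, jar from where it was at the start of the episode above 0.015 m).
It also fails if it takes over 72 s, if anything falls off the work surface, if the arm or the gripper's body presses on something with over 40 N, if the wrist force passes 120 N, or if a joint passes its speed limit or range.

ROBOT

A 6-joint arm with a two-finger parallel gripper is mounted at the origin on the work surface. World frame = base frame: x ahead of the robot, y to its left, z up, the work surface at z = 0. Lengths are in m, angles in rad, forces in N, time in s.
With the tool pointing down it reaches from about 0.35 to 0.975 m from the base axis. Payload 17.4 kg.
Tool frame: the origin (TCP) lies at the very end of the fingers, on their centre line; the grasp point (between the pads) lies 19 mm behind it; z points along the fingers, y is the direction in which the jaws open and shut (so a half turn about z gives the same grasp; the last joint's range is limited). The gripper opens to 85 mm and grips with 20 to 120 N. Pads are 22 mm wide; open, the fingers measure 114 mm over their backs; the gripper's body (76 mm by 85 mm) begins 54 mm behind the grasp point. The pads swing forward as they close: fully open they stand 13 mm farther back than shut.
Start: joints at [-0.038, 0.116, 1.442, -0, 1.584, -0.038], TCP at [0.675, -0, 0.231] pointing down, gripper open.
Joint ranges: [-2.83, 2.83], [-0.83, 2.19], [0.07, 2.5], [-1.14, 4.28], [0.01, 3], [-2.97, 2.97]. Speed limits (rad/s): [1.89, 1.89, 2.22, 3.14, 3.14, 3.14].

INTERFACE

Orientations are given as a unit quaternion [w, x, y, z].
In Python, from workcell import ctrl gives the robot as it stands. Calls block until the motion is done:
- ctrl.goto(position, orientation): joint-space move of the TCP to a pose.
- ctrl.line_to(position, rate=0.15, attitude=None): straight line of the TCP; attitude=None keeps the orientation; rate is the mean speed in m/s.
- ctrl.move_j(angles): joint-space move.
- ctrl.open() and ctrl.close_gripper(squeeze=None): open the fingers fully, or close them until they stop; squeeze is the grip in N (None keeps the last).
- ctrl.pause(seconds).
- ctrl.inverse_kinematics(position, orientation): joint angles nearest the present ones, or None.
- ctrl.read_camera(name): name is "scene" or "side" or "wrist"; returns a dict with "frame" (400x640x3 uint8, red, green, blue), "range_z" (400x640 float32, m along the optical axis (not along the pixel's ray), 0 where there is no reading), "intrinsics" (3x3 intrinsics, pixels), "position" and "attitude" of the camera in the world. Camera axes: x right, y down, z forward; pixel columns grow to the right and rows downward; lengths in m; the calibration is good to about 2 mm. A picture is of the moment at which its call begins.
A pose or a line that the arm cannot do raises ctrl.IKError and nothing moves.
- ctrl.close_job(): hands the job in, once; it reports no verdict.
Readings, each from a call of its own:
- ctrl.current_time(): time.
- ctrl.current_joint_pos(): joint angles.
- ctrl.current_dq(): joint speeds.
- ctrl.current_joint_torque(): joint torques, N m.
- ctrl.current_eef_pos(): TCP position.
- ctrl.current_eef_rot(): TCP orientation.
- ctrl.current_wrist_force(): force on the tool from outside, world axes, zero at the start.
- ctrl.current_wrist_torque(): the same for the moment, N m.
- ctrl.current_finger_gap(): opening from 0.0 (shut) to 1.0 (fully open).
Only numpy, scipy, OpenCV 4.12 (cv2) and the standard library are available. Lean on these libraries where they do the work, as an engineer would, in place of code of your own. Each camera call takes 0.05 s, during which the arm holds its last target.

## Working session

There is one attempt and no reset: what is moved stays moved. The work goes in short steps, each a Python script; the robot and the scene stay as the last script left them, time stands still between calls to the robot, and variables do not carry over. Pictures are saved under pics/ and viewed, and the job is handed in when it is done.

```bash
ls; mkdir -p pics; python3 - <<'E'
from workcell import ctrl
import cv2,numpy as np
for n in ["scene","side","wrist"]:
    c=ctrl.read_camera(n)
    cv2.imwrite(f"pics/{n}0.png",c["frame"][:,:,::-1])
    np.savez(f"{n}0.npz",**{k:np.array(v) for k,v in c.items()})
    print(n,np.round(c["position"],4),np.round(c["attitude"],4).tolist(),c["intrinsics"].tolist(),(c["range_z"]>0).mean())
print(ctrl.current_time(),ctrl.current_eef_rot())
E
```

```text
pics
scene [ 1.3174 -0.5778  0.7279] [-0.4371, 0.8021, 0.3563, -0.1967] [[466.60820778826866, 0.0, 319.9382230797285], [0.0, 466.60820778826866, 202.39917210684473], [0.0, 0.0, 1.0]] 0.9928984375
side [0.3866 0.9049 0.7427] [0.0569, -0.0982, 0.8926, -0.4364] [[438.3442422626773, 0.0, 323.71799456098944], [0.0, 438.3442422626773, 202.83506711777966], [0.0, 0.0, 1.0]] 0.9959375
wrist [0.6759 0.0673 0.3741] [0.1349, 0.9909, 0.0007, -0.0002] [[284.420345560425, 0.0, 314.91868747201494], [0.0, 284.420345560425, 198.19026793260466], [0.0, 0.0, 1.0]] 0.99603125
0.15 [-3.44004562e-04  7.07126218e-01  7.07087195e-01 -3.05082476e-04]
```

View pics/scene0.png

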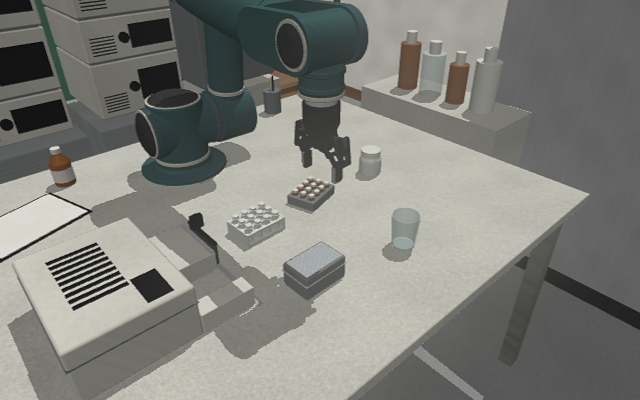

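View pics/side0.png

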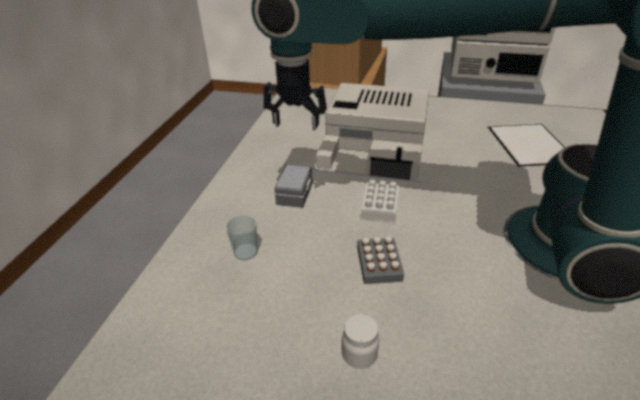

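View pics/wrist0.png

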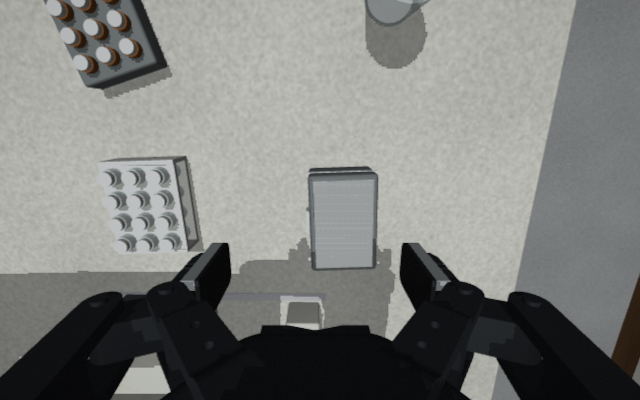

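The wrist view shows the tray top-left (~105,40), rack (~150,205), tip box (~342,220) and the dock at the bottom. Scene and side views show the dock at -y, with the door's black grip at (205,235) in scene. Next I'll build point clouds with heights.

```bash
cat > h.py <<'E'
import numpy as np,cv2
from scipy.spatial.transform import Rotation as R
def Rm(q): return R.from_quat([q[1],q[2],q[3],q[0]]).as_matrix()
def cloud(c):
    K=c["intrinsics"];z=c["range_z"]
    v,u=np.mgrid[:z.shape[0],:z.shape[1]]
    d=np.dstack([(u-K[0,2])/K[0,0],(v-K[1,2])/K[1,1],np.ones(z.shape)])*z[...,None]
    P=d@Rm(c["attitude"]).T+c["position"]; P[z<=0]=np.nan
    return P
def rays(c,uv):
    K=c["intrinsics"];uv=np.atleast_2d(uv).astype(float)
    d=np.c_[(uv[:,0]-K[0,2])/K[0,0],(uv[:,1]-K[1,2])/K[1,1],np.ones(len(uv))]
    return d@Rm(c["attitude"]).T
def plane(c,uv,h):
    d=rays(c,uv);p=np.array(c["position"]);return p+d*((h-p[2])/d[:,2])[:,None]
def topdown(P,rgb,x0=.2,x1=1.1,y0=-.75,y1=.45,s=500,zmax=.2):
    img=np.zeros((int((x1-x0)*s),int((y1-y0)*s),3),np.uint8);hm=np.full(img.shape[:2],np.nan)
    p=P.reshape(-1,3);c=rgb.reshape(-1,3);ok=np.isfinite(p[:,0])&(p[:,2]<zmax)&(p[:,0]>x0)&(p[:,0]<x1)&(p[:,1]>y0)&(p[:,1]<y1)
    p=p[ok];c=c[ok];o=np.argsort(p[:,2]);p=p[o];c=c[o]
    r=((x1-p[:,0])*s).astype(int);q=((y1-p[:,1])*s).astype(int)
    r=np.clip(r,0,img.shape[0]-1);q=np.clip(q,0,img.shape[1]-1)
    img[r,q]=c;hm[r,q]=p[:,2];return img,hm
E
python3 - <<'E'
from h import *
for n in ["scene","side","wrist"]:
    c=dict(np.load(n+"0.npz"));P=cloud(c)
    img,hm=topdown(P,c["frame"])
    b=P[np.isfinite(P[...,0])&(abs(P[...,2])<.01)&(P[...,0]>.35)&(P[...,0]<.9)&(abs(P[...,1])<.3)]
    print(n,len(b),np.median(b[:,2]),b[:,2].std())
    cm=cv2.applyColorMap((np.clip(np.nan_to_num(hm),0,.14)/.14*255).astype(np.uint8),cv2.COLORMAP_JET);cm[np.isnan(hm)]=0
    cv2.imwrite(f"pics/td_{n}.png",cm)
E
```

```text
scene 27611 0.0006948313438424059 0.001664288383675249
side 23365 -0.0007293639053295164 0.0017607244142759694
wrist 102720 0.0009529892123024131 0.0010643565203508445
```

```bash
python3 - <<'E'
import cv2,numpy as np
a=[cv2.imread(f"pics/td_{n}.png") for n in ["scene","side","wrist"]]
print(a[0].shape)
cv2.imwrite("pics/td_all.png",cv2.resize(np.vstack([np.hstack(a[:2]),np.hstack([a[2],a[2]*0])]),(800,600)))
E
```

```text
(450, 600, 3)
```

View pics/td_all.png

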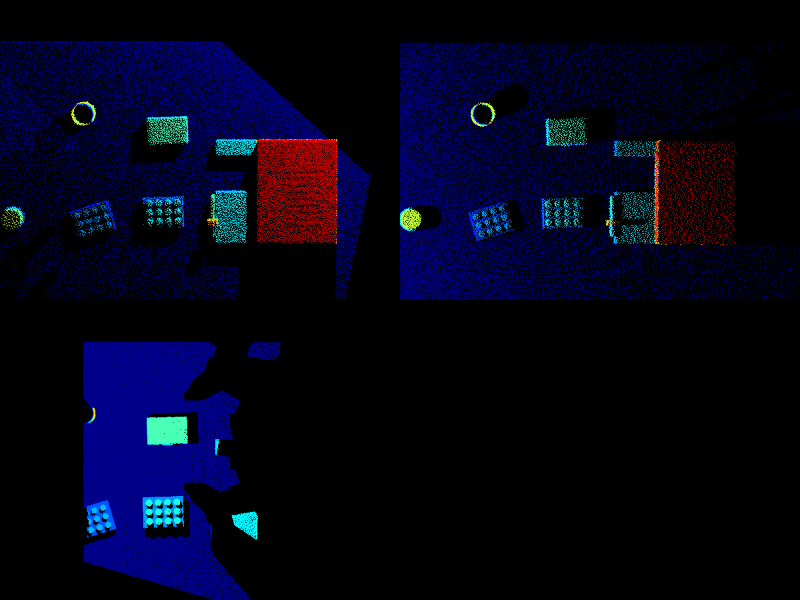

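```bash
cat >> h.py <<'E'
def rect(P,box,z0,z1):
    x0,x1,y0,y1=box
    m=np.isfinite(P[...,0])&(P[...,0]>x0)&(P[...,0]<x1)&(P[...,1]>y0)&(P[...,1]<y1)&(P[...,2]>z0)&(P[...,2]<z1)
    p=P[m]
    if len(p)<20: return None
    # use float rect (scaled to mm)
    (cx,cy),(w,h),a=cv2.minAreaRect((p[:,:2]*1000).astype(np.float32))
    while a>45: a-=90;w,h=h,w
    return len(p),round(cx,1),round(cy,1),round(w,1),round(h,1),round(np.radians(a),4),round(float(np.median(p[:,2])),4)
E
python3 - <<'E'
from h import *
for n in ["scene","side","wrist"]:
    c=dict(np.load(n+"0.npz"));P=cloud(c)
    print(n)
    print(" traytop",rect(P,(.5,.7,.08,.3),.02,.036))
    print(" tray all",rect(P,(.5,.7,.08,.3),.012,.06))
    print(" rack",rect(P,(.5,.72,-.12,.03),.03,.075))
    print(" box",rect(P,(.75,.95,-.13,.03),.03,.075))
    print(" dockR",rect(P,(.72,.85,-.34,-.18),.046,.058))
    print(" dockL",rect(P,(.4,.69,-.34,-.19),.046,.058))
    print(" house",rect(P,(.4,1,-.65,-.2),.12,.14))
    print(" door top",rect(P,(.4,.8,-.25,-.15),.06,.067))
    print(" grip",rect(P,(.4,.8,-.25,-.1),.072,.12))
    print(" beaker",rect(P,(.8,1,.15,.25),.05,.1), "jar",rect(P,(.45,.7,.33,.5),.05,.1))
E
```

```text
scene
 traytop None
 tray all None
 rack (1074, 609.6, -48.4, 227.6, 125.9, np.float64(-0.0665), 0.0611)
 box None
 dockR None
 dockL (2453, 541.4, -262.4, 285.5, 140.9, np.float64(-0.0474), 0.0506)
 house (13332, 541.0, -440.9, 282.9, 238.6, np.float64(-0.0057), 0.1306)
 door top (110, 460.2, -188.2, 114.9, 11.2, np.float64(-0.0148), 0.065)
 grip (191, 436.0, -188.6, 20.8, 31.4, np.float64(-0.0938), 0.0907)
 beaker None jar (190, 465.7, 409.4, 29.7, 63.2, np.float64(-0.0164), 0.0687)
side
 traytop None
 tray all None
 rack (804, 609.1, -43.3, 226.4, 125.2, np.float64(-0.0691), 0.0587)
 box None
 dockR None
 dockL (1172, 538.8, -257.8, 277.4, 134.5, np.float64(-0.0004), 0.0496)
 house (2836, 537.6, -435.9, 275.9, 248.8, np.float64(-0.0034), 0.1295)
 door top (110, 456.4, -185.9, 110.7, 18.5, np.float64(0.0055), 0.0636)
 grip (85, 431.4, -185.4, 15.7, 37.5, np.float64(-0.009), 0.0934)
 beaker None jar (385, 462.8, 418.8, 25.5, 62.9, np.float64(-0.0005), 0.0786)
wrist
 traytop None
 tray all None
 rack (5556, 609.9, -46.6, 226.8, 123.3, np.float64(-0.0605), 0.0618)
 box None
 dockR None
 dockL (1806, 540.6, -259.8, 302.1, 74.6, np.float64(0.2646), 0.0509)
 house None
 door top None
 grip None
 beaker None jar None
```

```bash
python3 - <<'E'
from h import *
for n in ["scene","side","wrist"]:
    c=dict(np.load(n+"0.npz"));P=cloud(c)
    print(n)
    print(" traytop",rect(P,(.36,.54,.08,.26),.022,.034))
    print(" tray all",rect(P,(.36,.54,.08,.26),.012,.06))
    print(" rack",rect(P,(.38,.54,-.13,.05),.04,.075))
    print(" box",rect(P,(.62,.82,-.15,.05),.055,.068))
    print(" box all",rect(P,(.62,.82,-.15,.05),.02,.068))
    print(" dockR",rect(P,(.61,.75,-.34,-.18),.046,.056))
    print(" dockL",rect(P,(.3,.56,-.34,-.19),.046,.056))
    print(" house",rect(P,(.3,1,-.65,-.2),.12,.14))
    print(" door all",rect(P,(.3,.6,-.205,-.15),.01,.067))
    print(" grip",rect(P,(.4,.8,-.25,-.1),.072,.12))
    print(" beaker",rect(P,(.68,.85,.12,.3),.05,.1), "jar",rect(P,(.35,.55,.33,.5),.05,.1))
E
```

```text
scene
 traytop (435, 440.0, 169.7, 91.5, 122.9, np.float64(0.2886), 0.029)
 tray all (910, 440.3, 170.0, 91.3, 123.5, np.float64(0.2758), 0.0304)
 rack (728, 469.1, -42.2, 85.1, 117.4, np.float64(0.0725), 0.051)
 box (1312, 706.6, -53.3, 84.8, 121.8, np.float64(0.0598), 0.0617)
 box all (2040, 708.0, -53.3, 84.8, 123.9, np.float64(0.0255), 0.0602)
 dockR (982, 657.5, -268.5, 50.1, 141.8, np.float64(-0.0031), 0.0504)
 dockL (1733, 449.0, -239.8, 159.6, 99.0, np.float64(-0.0046), 0.0508)
 house (14218, 525.9, -440.8, 313.2, 238.6, np.float64(-0.0057), 0.1306)
 door all (430, 451.3, -193.6, 153.6, 22.5, np.float64(-0.0049), 0.053)
 grip (191, 436.0, -188.6, 20.8, 31.4, np.float64(-0.0938), 0.0907)
 beaker (727, 759.4, 198.6, 70.3, 74.8, np.float64(0.2332), 0.0741) jar (328, 446.9, 411.0, 63.7, 70.0, np.float64(0.3972), 0.0753)
side
 traytop (971, 435.9, 174.9, 90.1, 123.6, np.float64(0.2966), 0.0276)
 tray all (1652, 436.0, 174.9, 90.2, 123.6, np.float64(0.2943), 0.0286)
 rack (567, 462.9, -34.9, 81.2, 108.0, np.float64(-0.016), 0.0517)
 box (721, 705.4, -50.5, 80.2, 125.7, np.float64(0
[... 529 characters left out ...]
, 63.8, 65.6, np.float64(0.6346), 0.0786)
wrist
 traytop (4213, 443.2, 157.9, 90.7, 91.3, np.float64(0.2963), 0.0287)
 tray all (7205, 443.2, 157.9, 90.8, 91.3, np.float64(0.2962), 0.0295)
 rack (3909, 464.6, -39.6, 87.9, 119.2, np.float64(0.032), 0.0544)
 box (6444, 708.7, -52.1, 80.0, 119.9, np.float64(0.0352), 0.0622)
 box all (6906, 706.7, -51.6, 84.1, 120.7, np.float64(0.0278), 0.0621)
 dockR (200, 657.9, -201.6, 44.8, 10.5, np.float64(0.0076), 0.0501)
 dockL (1711, 418.4, -289.4, 85.1, 75.8, np.float64(0.1537), 0.0509)
 house None
 door all (62, 410.6, -184.1, 31.9, 1.9, np.float64(0.0195), 0.0133)
 grip None
 beaker (625, 753.4, 170.2, 44.7, 11.5, np.float64(-0.2384), 0.0733) jar None
```

Scene and side views differ by about 4–5 mm, so they carry a calibration bias. I'll take one wrist view above the dock for better alignment, then one above the tray.

```bash
cat > look.py <<'E'
from workcell import ctrl
from h import *
def snap(n,tag):
    c=ctrl.read_camera(n); c={k:np.array(v) for k,v in c.items()}
    np.savez(f"{n}_{tag}.npz",**c); cv2.imwrite(f"pics/{n}_{tag}.png",c["frame"][:,:,::-1]); return c
def q_yaw(a):  # tool down; tool y (jaws) along world x turned by a
    r=R.from_euler('z',a)*R.from_quat([2**-.5,2**-.5,0,0]); x=r.as_quat(); return [x[3],x[0],x[1],x[2]]
E
python3 - <<'E'
from look import *
ctrl.goto([.58,-.28,.30],q_yaw(0)); snap("wrist","dock"); print(ctrl.current_time(),ctrl.current_eef_pos())
ctrl.goto([.45,.10,.30],q_yaw(0)); snap("wrist","tray"); print(ctrl.current_time())
E
```

```text
1.3583 [ 0.58053117 -0.27888593  0.29945673]
2.9
```

View pics/wrist_dock.png

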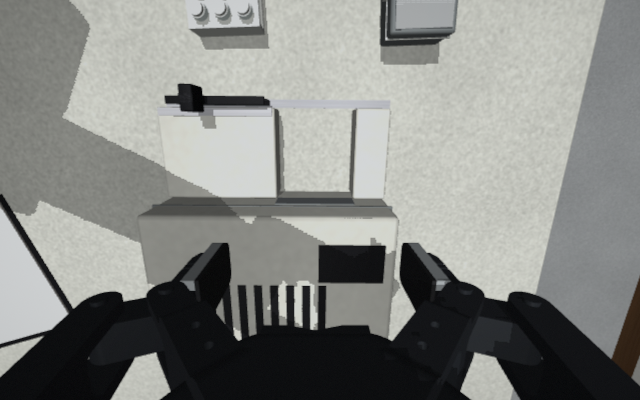

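View pics/wrist_tray.png

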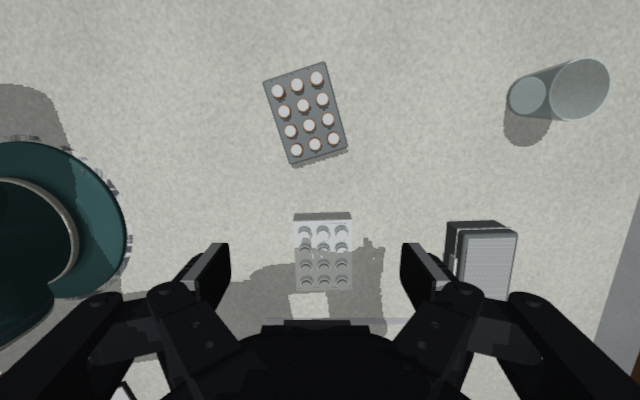

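Dock view: bay channel between columns ~279 and ~353, end wall ~row 195, mouth ~row 103, door panel (165–268, 100), grip (190,97). Tray view: the whole tray is visible at (305,112), turned left.

```bash
python3 - <<'E'
from h import *
c=dict(np.load("wrist_dock.npz"));P=cloud(c)
print("pos",c["position"])
print(" dockR",rect(P,(.61,.75,-.32,-.17),.046,.056))
print(" dockL",rect(P,(.3,.55,-.32,-.19),.046,.056))
print(" house",rect(P,(.3,1,-.65,-.3),.12,.14))
print(" door",rect(P,(.36,.6,-.23,-.15),.058,.068))
print(" grip",rect(P,(.36,.6,-.25,-.1),.09,.12))
# inner edges by row, floor mask
fl=np.isfinite(P[...,0])&(abs(P[...,2])<.012)
for y in (-.31,-.28,-.25,-.22):
    for name,zlo,zhi in(("top",.044,.058),):
        m=(abs(P[...,1]-y)<.006)&(P[...,2]>zlo)&(P[...,2]<zhi)
        x=P[m][:,0]; L=x[x<.58]; Rr=x[x>.58]
        f=P[(abs(P[...,1]-y)<.006)&fl&(P[...,0]>.5)&(P[...,0]<.66)][:,0]
        print(y,"L edge",L.max() if len(L) else 0,"R edge",Rr.min() if len(Rr) else 0,Rr.max() if len(Rr) else 0,"floor",f.min() if len(f) else 0,f.max() if len(f) else 0)
for x in (.56,.58,.60):
    m=(abs(P[...,0]-x)<.01)&fl&(P[...,1]<-.1);print("floor y min",x,P[m][:,1].min())
for x in (.48,.50,.64,.66):
    m=(abs(P[...,0]-x)<.006)&(P[...,2]>.044)&(P[...,2]<.056)&(P[...,1]<-.1);print("block y",x,P[m][:,1].min(),P[m][:,1].max())
b=fl&(P[...,0]>.5)&(P[...,1]>-.15);print("bench z",np.nanmedian(P[b][:,2]))
c=dict(np.load("wrist_tray.npz"));P=cloud(c)
print(" traytop",rect(P,(.36,.54,.08,.26),.022,.034))
print(" tray all",rect(P,(.36,.54,.08,.26),.015,.06))
print(" rack",rect(P,(.38,.54,-.13,.05),.04,.075))
print(" box",rect(P,(.62,.82,-.15,.05),.055,.068))
E
```

```text
pos [ 0.58136914 -0.21188439  0.4430093 ]
 dockR (2984, 646.1, -259.0, 69.8, 122.4, np.float64(-0.0155), 0.0509)
 dockL (10113, 460.1, -258.1, 178.0, 123.7, np.float64(0.0007), 0.0509)
 house (23720, 525.4, -438.0, 308.9, 236.1, np.float64(-0.0033), 0.1311)
 door (647, 453.7, -188.6, 124.5, 9.7, np.float64(0.001), 0.0658)
 grip (496, 434.3, -188.4, 17.4, 29.2, np.float64(-0.004), 0.1026)
-0.31 L edge 0.5263922687785274 R edge 0.6344061420113088 0.6800429848810823 floor 0.5259301551475645 0.6344626361303913
-0.28 L edge 0.5266881460416728 R edge 0.6346325334517421 0.6797153797354043 floor 0.5263286468415963 0.6348057429551343
-0.25 L edge 0.5268046298678428 R edge 0.6347151214768461 0.6808777917889728 floor 0.5261241549814126 0.6348440036307428
-0.22 L edge 0.5266618811874134 R edge 0.6350551005571183 0.6809443829977744 floor 0.526713633931912 0.6349837197741791
floor y min 0.56 -0.32284469462449455
floor y min 0.58 -0.3227367276679216
floor y min 0.6 -0.32262255769938925
block y 0.48 -0.32066397293402715 -0.1976654229713043
block y 0.5 -0.32108031937778936 -0.1975794001866872
block y 0.64 -0.32175240832404833 -0.1984582924717149
block y 0.66 -0.3222431457733397 -0.19839001531751674
bench z 0.0010294364147398205
 traytop (3961, 438.6, 172.3, 89.8, 120.0, np.float64(0.297), 0.0289)
 tray all (5656, 438.6, 172.3, 89.8, 120.0, np.float64(0.297), 0.0294)
 rack (2046, 463.8, -38.2, 82.3, 118.4, np.float64(0.0035), 0.055)
 box (3218, 708.0, -49.5, 80.8, 115.8, np.float64(0.0342), 0.0624)
```

```bash
python3 - <<'E'
from h import *
from workcell import ctrl
c=dict(np.load("wrist_tray.npz"));P=cloud(c)
print(ctrl.current_eef_pos(),ctrl.current_wrist_force())
m=np.isfinite(P[...,0])&(P[...,2]>.2)
p=P[m]; i=np.argsort(p[:,2])[:400]; q=p[i]
print(q[:,2].min(),np.percentile(q[:,2],50))
for s in(-1,1):
    w=p[(p[:,2]<.36)&(np.sign(p[:,0]-.45)==s)]; print(s,len(w),w.min(0),w.max(0)); t=w[w[:,2]<w[:,2].min()+.006]; print(t.min(0),t.max(0))
# reach check
from look import q_yaw
for pos,a in (([.36,.148,.12],-np.pi/2+.297),([.384,.155,.0],-np.pi/2+.297),([.54,.172,.0],-np.pi/2),([.582,.27,.01],0),([.582,-.19,.01],0),([.40,-.189,.08],0),([.58,-.189,.08],0)):
    r=ctrl.inverse_kinematics(pos,q_yaw(a));print(pos,None if r is None else np.round(r,2))
E
```

```text
[0.45048596 0.09938742 0.29990906] [-0.32219949  1.22837913  0.09457495]
0.31318793231724873 0.31804446865125807
-1 2739 [0.3804723  0.08785705 0.31318793] [0.40929545 0.11316133 0.35999811]
[0.4020983  0.08791738 0.31318793] [0.40908194 0.11021047 0.3191381 ]
1 2727 [0.49337459 0.08774717 0.31347202] [0.52317859 0.11315324 0.3599948 ]
[0.4934957  0.08797992 0.31347202] [0.50068485 0.11035906 0.31943572]
[0.36, 0.148, 0.12] [ 0.32 -0.51  2.16 -0.    1.49  1.6 ]
[0.384, 0.155, 0.0] [ 0.32 -0.32  2.23 -0.    1.23  1.6 ]
[0.54, 0.172, 0.0] [ 0.26  0.05  1.91 -0.    1.19  1.83]
[0.582, 0.27, 0.01] [ 0.39  0.19  1.73 -0.    1.22  0.39]
[0.582, -0.19, 0.01] [-0.36  0.13  1.8  -0.    1.21 -0.36]
[0.4, -0.189, 0.08] [-0.5  -0.33  2.1  -0.    1.37 -0.5 ]
[0.58, -0.189, 0.08] [-0.36  0.06  1.75 -0.    1.33 -0.36]
```

```bash
python3 - <<'E'
from look import *
a=.297; d=np.array([np.cos(a),np.sin(a)]); t=np.array([.4386,.1723])
A=-np.pi/2
g=t-.070*d
ctrl.goto([*g,.12],q_yaw(A+a)); 
ctrl.line_to([*g,-.004],rate=.12); print(ctrl.current_eef_pos(),ctrl.current_wrist_force())
g2=t-.055*d
ctrl.line_to([*g2,-.004],rate=.05); print(ctrl.current_wrist_force())
ctrl.line_to([.47,.163,-.004],rate=.06,attitude=q_yaw(A+a/2)); print(ctrl.current_eef_pos(),ctrl.current_wrist_force(),ctrl.current_time())
snap("side","p1"); c=snap("wrist","p1");snap("scene","p1")
E
```

```text
[ 0.37205934  0.15193682 -0.00333824] [-0.0344688   0.85295325 -0.41813219]
[-0.27645994 -0.21092485  0.61497274]
[ 0.46998817  0.16300736 -0.0038821 ] [-0.09125737  0.96787628 -0.44397636] 7.3833
```

View pics/wrist_p1.png

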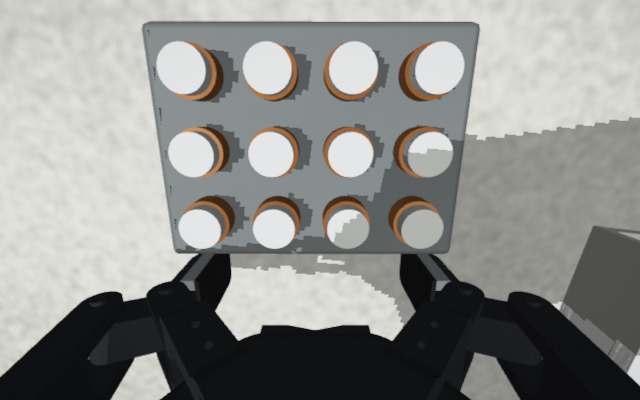

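View pics/side_p1.png

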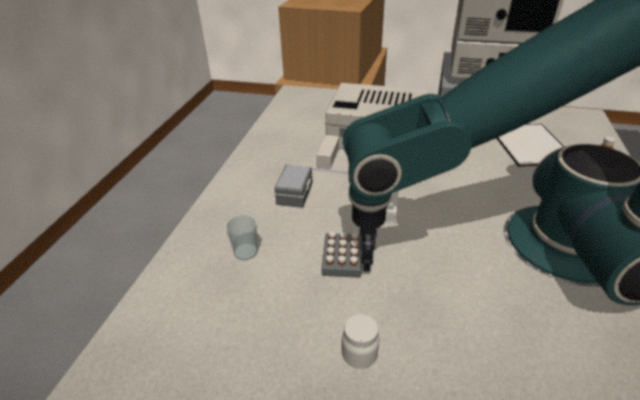

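The tray sits square against both finger pads: its near edge runs from (175,253) to (450,253) in the wrist view. I'll continue the push to the bay line.

```bash
python3 - <<'E'
from look import *
A=-np.pi/2
c=dict(np.load("wrist_p1.npz"));print(rect(cloud(c),(.42,.65,.08,.28),.018,.034))
ctrl.line_to([.5265,.172,-.004],rate=.06,attitude=q_yaw(A-.006)); print(ctrl.current_eef_pos(),ctrl.current_wrist_force(),ctrl.current_time())
c=snap("wrist","p2"); print(rect(cloud(c),(.5,.66,.08,.28),.018,.034))
E
```

```text
(45818, 514.9, 170.9, 112.8, 119.9, np.float64(0.1475), 0.0288)
[ 0.52640082  0.17194224 -0.00401876] [ 0.70890768 -0.69457206  0.87378817] 8.6333
(46178, 572.6, 173.2, 113.3, 119.6, np.float64(-0.0086), 0.0288)
```

```bash
python3 - <<'E'
from look import *
A=-np.pi/2
ctrl.line_to([.505,.172,-.002],rate=.1)
ctrl.line_to([.505,.172,.11],rate=.2)
ctrl.goto([.584,.262,.10],q_yaw(-.006))
ctrl.close_gripper()
s=snap("side","p3"); c=snap("scene","p3")
for n,x in(("side",s),("scene",c)): print(n,rect(cloud(x),(.5,.68,.08,.238),.018,.034))
ctrl.line_to([.584,.262,.010],rate=.15); print(ctrl.current_eef_pos(),ctrl.current_wrist_force(),ctrl.current_time())
E
```

```text
side (764, 581.2, 174.1, 90.7, 124.7, np.float64(-0.0131), 0.027)
scene (601, 585.1, 171.9, 91.6, 122.5, np.float64(-0.0078), 0.0284)
[0.58448812 0.26219567 0.01094243] [0.70291296 0.49808025 0.36644818] 12.6917
```

View pics/scene_p3.png

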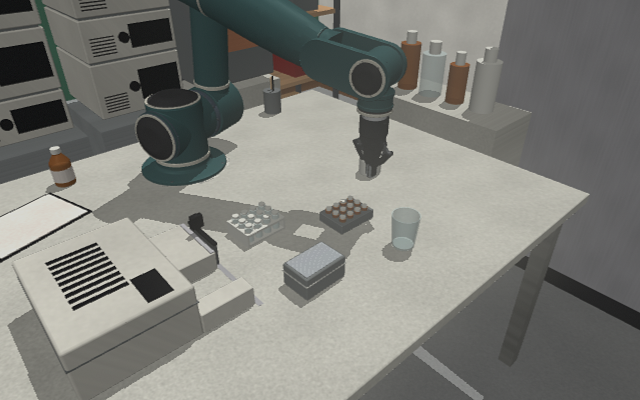

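View pics/side_p3.png

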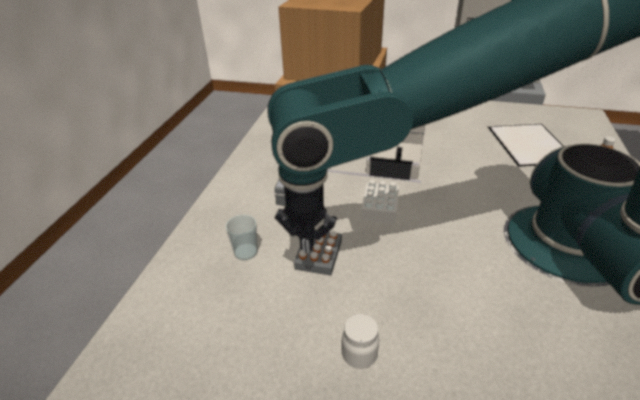

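The tray is on the bay line with yaw about -0.01, and the scene camera has it in clear view at (346,213). Now I push in segments, tracking with the scene camera (its bias against the wrist camera is +1.4, -2.5 mm).

```bash
cat > push.py <<'E'
from look import *
def line_x(y): return .5807+.006*(y+.26)
def track(tag,ty):
    c=snap("scene",tag); P=cloud(c); r=rect(P,(.5,.66,ty-.085,ty+.059),.018,.034)
    print("scene",r, "corr err x mm: %.1f"%((r[1]-1.4)-1000*line_x((r[2]+2.5)/1000)) if r else "")
    return r
def push(y,x=None,rate=.06):
    ctrl.line_to([line_x(y) if x is None else x,y,.010],rate=rate)
    print("tcp",np.round(ctrl.current_eef_pos(),4),"F",np.round(ctrl.current_wrist_force(),1),"t",ctrl.current_time())
E
python3 - <<'E'
from push import *
push(.19); track("q1",.119)
E
```

```text
tcp [0.5832 0.19   0.0097] F [-0.3  0.9  0.4] t 14.0417
scene (658, 584.2, 116.7, 93.9, 122.4, np.float64(-0.0135), 0.0283) corr err x mm: -0.2
```

```bash
python3 - <<'E'
from push import *
push(.12); track("q2",.049)
E
```

```text
tcp [0.583  0.1202 0.0101] F [-0.8  0.6  0.2] t 15.4083
scene (759, 565.5, 35.8, 128.5, 144.9, np.float64(-0.017), 0.0284) corr err x mm: -18.4
```

```bash
sed -i 's/(.5,.66,ty/(.525,.645,ty/' push.py; python3 - <<'E'
from push import *
c=dict(np.load("scene_q2.npz"));print(rect(cloud(c),(.525,.645,-.03,.108),.018,.034))
E
```

```text
(728, 583.7, 46.4, 94.7, 122.8, np.float64(0.0295), 0.0284)
```

View pics/scene_q2.png

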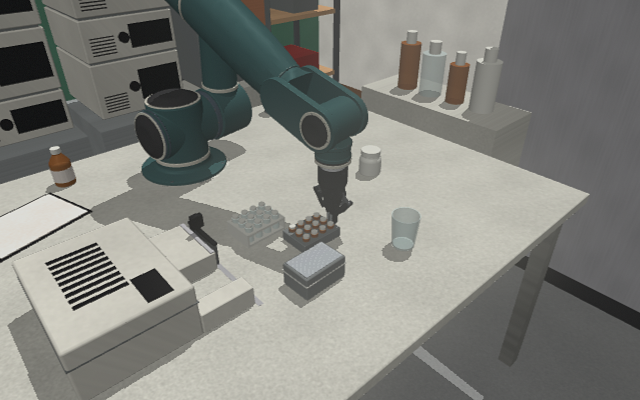

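```bash
cat >> push.py <<'E'
def caps(n,tag,ty):
    c=dict(np.load(f"{n}_{tag}.npz")); P=cloud(c)
    print(n,"caps",rect(P,(.525,.645,ty-.085,ty+.059),.037,.047))
E
python3 - <<'E'
from push import *
caps("scene","p3",.172);caps("scene","q1",.119);caps("scene","q2",.049)
push(.05); track("q3",-.021); caps("scene","q3",-.021); snap("side","q3");caps("side","q3",-.021)
E
```

```text
scene caps (311, 582.0, 171.4, 74.5, 98.3, np.float64(-0.0065), 0.0419)
scene caps (333, 583.3, 122.7, 70.4, 110.2, np.float64(-0.0169), 0.0418)
scene caps (360, 582.4, 53.1, 71.0, 109.8, np.float64(-0.0174), 0.0421)
tcp [0.5826 0.0501 0.01  ] F [0.  0.7 0. ] t 16.775
scene (797, 583.2, -23.0, 92.3, 121.1, np.float64(-0.0027), 0.0283) corr err x mm: -0.3
scene caps (375, 583.4, -17.3, 72.7, 109.6, np.float64(-0.0637), 0.0417)
side caps (21, 556.6, -34.9, 12.8, 69.6, np.float64(-0.2565), 0.0413)
```

View pics/scene_q3.png

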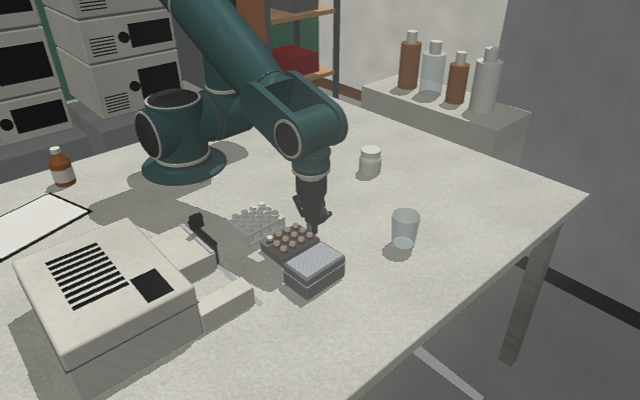

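View pics/side_q3.png

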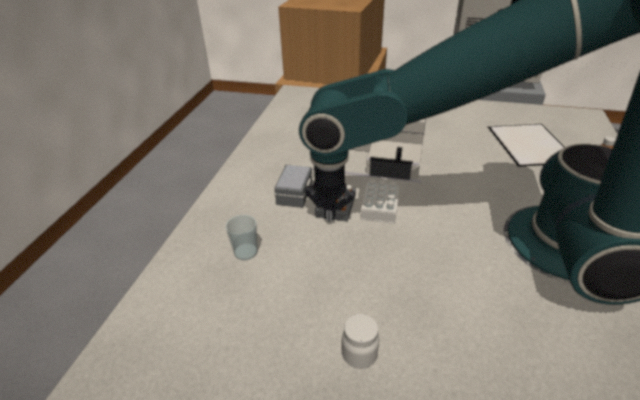

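The tray is between the rack and tip box, still within 0.5 mm of the line and straight.

```bash
python3 - <<'E'
from push import *
push(-.01); track("q4",-.081)
push(-.055); track("q5",-.126)
E
```

```text
tcp [ 0.5822 -0.0099  0.01  ] F [ 0.1 -0.3 -0.3] t 18.025
scene (867, 583.2, -83.1, 91.7, 122.2, np.float64(-0.0079), 0.0283) corr err x mm: 0.0
tcp [ 0.5819 -0.055   0.0099] F [ 0.   0.5 -0.7] t 18.975
scene (918, 577.0, -139.4, 103.2, 143.7, np.float64(-0.0061), 0.0284) corr err x mm: -5.8
```

View pics/scene_q5.png

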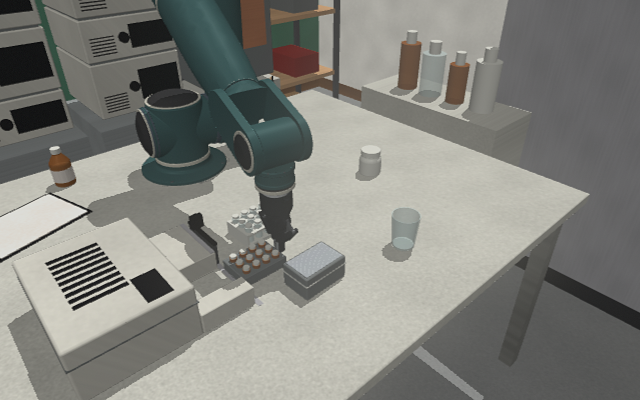

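```bash
python3 - <<'E'
from push import *
push(-.12); push(-.18,rate=.05)
for y in np.arange(-.183,-.1985,-.0015):
    push(y,rate=.03)
    if ctrl.current_wrist_force()[1]>8: break
snap("scene","q6")
E
```

```text
tcp [ 0.5816 -0.1199  0.01  ] F [ 0.1  1.5 -0. ] t 20.2583
tcp [ 0.5811 -0.1799  0.0099] F [-0.4  0.2 -0.6] t 21.6083
tcp [ 0.5812 -0.1831  0.01  ] F [-1.1  0.9 -0.4] t 21.8583
tcp [ 0.5811 -0.1846  0.01  ] F [-0.8 -0.3  0.3] t 22.1083
tcp [ 0.5811 -0.1861  0.01  ] F [1.9 0.1 0.1] t 22.3583
tcp [ 0.5811 -0.1877  0.01  ] F [-0.2 -0.3  0.1] t 22.6083
tcp [ 0.5811 -0.1891  0.01  ] F [ 0.4 -0.7  0.9] t 22.8583
tcp [ 0.5812 -0.1894  0.01  ] F [ 0.9 11.5  2.7] t 23.1083
```

View pics/scene_q6.png

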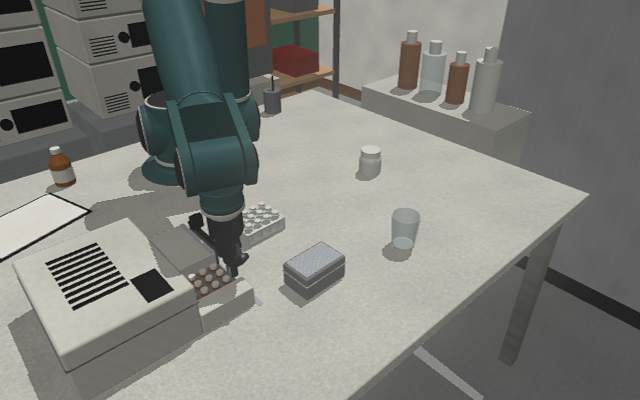

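Firm contact (11.5 N) at the expected depth. I'll back off and verify from above.

```bash
python3 - <<'E'
from push import *
ctrl.line_to([.5812,-.165,.011],rate=.06); ctrl.line_to([.5812,-.165,.20],rate=.2)
ctrl.goto([.54,-.28,.30],q_yaw(0)); c=snap("wrist","r1");P=cloud(c)
print(ctrl.current_time())
print("tray",rect(P,(.53,.632,-.318,-.15),.02,.034)); print("walls",[ (P[m][:,0].min(),P[m][:,0].max()) for m in [(abs(P[...,1]+.25)<.006)&(P[...,2]>.044)&(P[...,2]<.056)&(P[...,0]>.6)]])
print(" grip",rect(P,(.36,.6,-.25,-.1),.09,.12)," door",rect(P,(.36,.6,-.23,-.15),.058,.068))
for x in (.48,.66):
    m=(abs(P[...,0]-x)<.006)&(P[...,2]>.044)&(P[...,2]<.056)&(P[...,1]<-.1);print("block y",x,P[m][:,1].min(),P[m][:,1].max())
E
```

```text
25.55
tray (3439, 581.4, -259.8, 89.5, 115.5, np.float64(-0.0018), 0.0289)
walls [(np.float64(0.6003958182023406), np.float64(0.6802212056030336))]
 grip (472, 434.1, -188.5, 16.7, 29.2, np.float64(-0.0181), 0.1026)  door (665, 453.8, -188.4, 124.2, 10.0, np.float64(-0.0072), 0.0658)
block y 0.48 -0.3209290784081738 -0.19784080394269904
block y 0.66 -0.3218844426564949 -0.19749347338125373
```

View pics/wrist_r1.png

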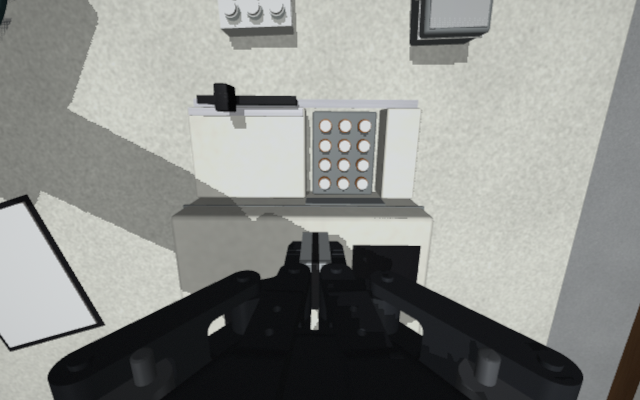

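The tray's outer edge is 4 mm inside the mouth plane, so it's home and centred within 1 mm. Next is the door: its grip is at (0.434,-0.1885), and I'll push it from the -x side.

```bash
python3 - <<'E'
from push import *
ctrl.goto([.382,-.1885,.16],q_yaw(0)); ctrl.line_to([.382,-.1885,.078],rate=.12)
def mv(x,r):
    ctrl.line_to([x,-.1885-.006*(x-.434),.078],rate=r); F=ctrl.current_wrist_force(); print(round(x,4),np.round(ctrl.current_eef_pos(),4),np.round(F,1),ctrl.current_time()); return F[0]
mv(.42,.06); mv(.50,.07); mv(.528,.05)
for x in np.arange(.530,.548,.0015):
    if mv(x,.03)<-10: break
snap("scene","d1")
E
```

```text
0.42 [ 0.4199 -0.1883  0.0778] [-0.6  0.1 -0.8] 28.0833
0.5 [ 0.4998 -0.1889  0.078 ] [ 0.1 -0.   0.5] 29.375
0.528 [ 0.5281 -0.189   0.0779] [-1.   0.2 -0.7] 30.0833
0.53 [ 0.53   -0.1891  0.078 ] [ 0.4  0.7 -0.1] 30.3333
0.5315 [ 0.5315 -0.1891  0.078 ] [-0.1  0.2 -0.4] 30.5833
0.533 [ 0.5331 -0.1891  0.078 ] [-0.  -0.6 -0.1] 30.8333
0.5345 [ 0.5346 -0.1891  0.078 ] [ 0.7 -0.4 -0.6] 31.0833
0.536 [ 0.5361 -0.1891  0.078 ] [-0.5 -0.2 -0.1] 31.3333
0.5375 [ 0.5376 -0.1891  0.078 ] [ 0.2 -0.3  0.5] 31.5833
0.539 [ 0.5388 -0.1892  0.078 ] [-4.1  0.6  1.2] 31.8333
0.5405 [ 0.5392 -0.1891  0.078 ] [-18.6   1.9   9.5] 32.0833
```

View pics/scene_d1.png

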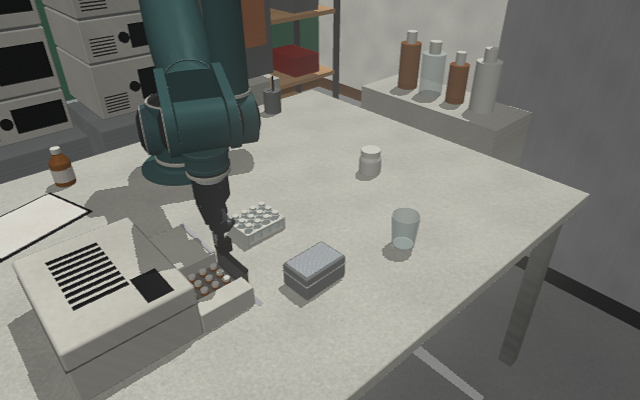

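The door hit its stop (18.6 N at x=0.539). I'll back away, lift and check.

```bash
python3 - <<'E'
from push import *
ctrl.line_to([.515,-.189,.078],rate=.06); ctrl.line_to([.515,-.189,.22],rate=.2)
ctrl.goto([.54,-.28,.30],q_yaw(0)); c=snap("wrist","r2");P=cloud(c)
print("tray",rect(P,(.53,.632,-.318,-.15),.02,.034))
print(" grip",rect(P,(.36,.7,-.25,-.1),.09,.12)," door",rect(P,(.36,.7,-.21,-.15),.058,.068))
s=snap("scene","end");Q=cloud(s);print("beaker",rect(Q,(.68,.85,.12,.3),.05,.1), "jar",rect(Q,(.35,.55,.33,.5),.05,.1),ctrl.current_time(),ctrl.current_wrist_force())
E
```

```text
tray (3520, 584.0, -255.5, 95.1, 124.8, np.float64(-0.0022), 0.0289)
 grip (404, 561.1, -189.2, 15.9, 29.0, np.float64(0.007), 0.1028)  door (721, 581.4, -189.4, 123.9, 9.7, np.float64(-0.0), 0.0659)
beaker (731, 759.3, 199.1, 69.9, 72.9, np.float64(0.3089), 0.0745) jar (329, 446.3, 409.7, 62.5, 69.1, np.float64(-0.0467), 0.0759) 34.225 [ 1.01094415  0.20689472 -0.28720372]
```

View pics/wrist_r2.png

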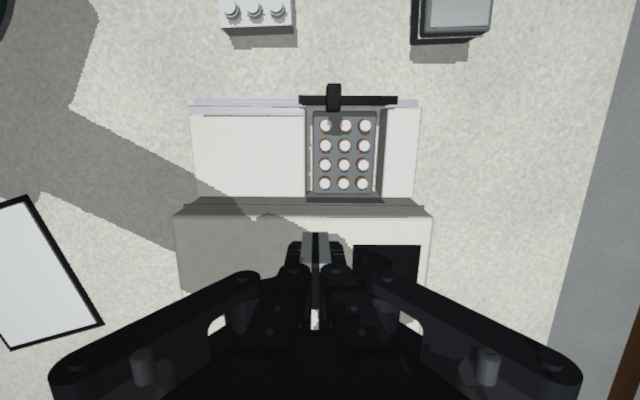

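The door centre is at x=0.5814, on the bay line (0.581), so it's shut. The tray caps are at the same pixels as before the door was moved (325–365, 126–184), and the beaker and jar haven't moved.

```bash
python3 -c "
from workcell import ctrl
ctrl.close_job(); print(ctrl.current_time())"
```

```text
the job is handed in; nothing more can be done
the job is handed in; nothing more can be done
```

The tray is fully home in the bay and the door is shut. I handed the job in at about 34 s; it gives no verdict. I turned and pushed the tray onto the bay line with the open fingers, then pushed it with the closed fingers through the gap to the end wall. The same closed fingers slid the door shut by its grip.

Last checks:
- **Tray:** it met the end wall at 11.5 N. Seen from above before the door moved, it was within about 1 mm of the home point along the bay and of centre. My tray fit after shutting the door read 3–4 mm off, because its mask also took in the door and bay edges. The caps are at the same pixels as before, so I take the tray as unmoved.
- **Door:** it hit its stop at 18.6 N, and its centre is within about 1 mm of the bay line.
- **Bystanders:** the beaker and jar moved less than 1.5 mm by measurement, which is within the noise.
- **Rack and tip box:** the tray stayed within about 0.5 mm of the line wherever I could measure it in the gap, leaving about 25 mm each side. I saw no contact in the images, and no force beyond noise while passing.
- **Disagreements:** the scene and side cameras differed by about 4–5 mm, so I corrected them against the wrist camera. Two tray fits during the push were spoiled by neighbouring objects: one I redid, and the other I dropped in favour of the readings either side.

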